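# Lay the breakfast tray

## Robot

A 7-joint arm with a two-finger parallel gripper is mounted at the origin on the work surface. World frame = base frame: x ahead of the robot, y to its left, z up, the work surface at z = 0. Lengths are in m, angles in rad, forces in N, time in s.
With the tool pointing down it reaches from about 0.4 to 0.875 m from the base axis. Payload 4.4 kg.
Tool frame: the origin (TCP) lies on the mounting face of the last link; the fingertips stand 173 mm ahead of it and the grasp point (between the pads) lies 155 mm ahead of it (bot.tip_reach is the distance from the TCP to the fingertips, in m); z points along the fingers, y is the line along which they close (so a half turn about z gives the same grasp; the last joint's range is limited). The gripper opens to 85 mm and grips with 20 to 120 N. Pads are 22 mm wide; open, the fingers measure 114 mm over their backs; the gripper's body (76 mm by 85 mm) begins 54 mm behind the grasp point. The pads swing forward as they close: fully open they stand 13 mm farther back than shut.
Start: joints at [1.036, 0.628, 0.038, 1.517, -0.027, 0.996, -0.02], TCP at [0.294, -0.58, 0.405] pointing down, gripper open.
Joint ranges: [-3.06, 3.06], [-0.37, 2.12], [-1.25, 1.32], [0.18, 2.47], [-1.1, 4.24], [0.23, 1.98], [-2.94, 2.94]. Speed limits (rad/s): [2.57, 2.57, 3.14, 3.14, 3.14, 3.14, 3.14].

## Interface

Orientations are given as a unit quaternion [w, x, y, z].
In Python, from cell import bot gives the robot as it stands.
- The arm moves only by the tool play_rows, never from a script. Its arguments are lists of equal length, an entry for each row: "dp": the shift along the world's x, y, z in cm, a list of three; "rotation": the turn, a rotation vector about the world's x, y, z in rad, a list of three; "grip": the opening, from 0 (shut) to 1 (fully open). In form: {"dp": [[dx, dy, dz], ...], "rotation": [[wx, wy, wz], ...], "grip": [grip, ...]}. A call has 1 to 5 rows; each row is the pose to reach, as a shift and turn from the pose commanded when the call began; what a row does not reach only later rows make up. A row lasts 1/12 s, in which the tool goes at most 41.7 mm and 7.16 degrees, less where a joint would pass 70% of its speed; a pose out of reach is approached as far as the arm can. A call with a gripper value outside its range is refused whole. The fingers move at their own pace and stop on an object; the grip force is fixed at half the most. Time passes only in rows, so rows that repeat a pose let the fingers close. It gives the time, the measured TCP pose, the force, the opening and the grip force at its end, in the units of the state.
- bot.read_state(): the state, without advancing time (a new reading comes with each control period).
- bot.snapshot(name): name is "side" or "top"; returns a dict with "color" (420x560x3 uint8, red, green, blue), "mtx" (3x3 intrinsics, pixels), "k1" (the pictures are not rectified: a ray, as slopes to the right and down, at radius r is drawn at 1 + k1 r^2 times it, then the intrinsics apply), "extrinsics" (4x4, takes a point from camera to world coordinates). Camera axes: x right, y up, looking along -z (the intrinsics and any distortion apply to the point x, -y, -z); pixel columns grow to the right and rows downward; lengths in m; the calibration is good to about 2 mm. A picture is of the moment at which its call begins. There is no depth.
- bot.job_done(): hands the job in; it is judged then, once.
Trained networks look in the newest picture that a camera, given by its name, has taken for a name from the list of things; names that differ only in an ending like _2 or _b are one class to them, and where a whole thing is asked for, a point or a joint stands for the part that bears it (a point fixed in the world has none). Each returns a list of dicts, best first, with "confidence" (0 to 1); they miss things now and then, are a little off and sometimes report something else, mostly with a low value. They report only what shows in the picture. A call takes as long as a camera call. They do not tell look-alikes from the thing itself.
- bot.find_in(camera, query): "extent" ([left, top, right, bottom] in pixels, round what is visible of it).
The state is a dict: "clock": time; "qpos": joint angles; "joint_vel": joint speeds; "effort": joint torques, N m; "eef_pos": TCP position; "orientation": TCP orientation; "contact_force": force on the tool from outside, world axes, zero at the start; "moment": the same for the moment, N m; "grip_width": opening from 0.0 (shut) to 1.0 (fully open); "finger_force": force on a finger pad.
Only numpy, scipy, OpenCV 4.12 (cv2) and the standard library are available. Lean on these libraries where they do the work, as an engineer would, in place of code of your own. Each camera call takes 0.05 s, during which the arm holds its last target. There are 200 camera calls.

## Task

Lay the breakfast tray: stand the teacup on the saucer, the juice glass on the round cork mat, the apple with its stalk up on the side plate, and the boiled egg, still upright, in the egg cup, each in the middle of its place and lowered onto it, not dropped. Leave the ramekin and the egg-shaped kitchen timer where they stand on the worktop.

Things in the scene. Friction and masses are not known exactly. Their poses are not given: they have to be found in the camera images.
- teacup: Small white china cup with one loop handle, standing upright and empty. Outer diameter 68 mm at the rim and 67 mm over the upper half, rounding in to a foot 38 mm across; 61 mm high; wall 3.5 mm. Origin: centre of the underside; z up its axis. The handle is on its +y side, from 22 to 55 mm above the underside, and reaches 58 mm from the axis, so grip along x. About 0.16 kg.
- juice_glass: Empty tumbler of greenish glass, upright, no handle: 52 mm across the foot, 62 mm across the rim, 92 mm high (about 60 mm across at 65 mm up), wall 3 mm. Origin: centre of the underside, z up. About 0.19 kg.
- apple: Green apple standing on its flattened base: 66 mm across at its widest, 33 mm above the base; 62 mm high, with a thin brown stalk on top (11 mm more; it gives no resistance). Origin: centre of the base, z up to the stalk. About 0.14 kg.
- egg: Hen's egg (hard-boiled, rigid), 44 mm across and 57 mm long, standing blunt end down in one of the two holes of a low plywood egg rack (100 x 52 mm, top 22 mm above the worktop; the rack is fixed and the egg sinks about 11 mm into it; the other hole is empty). Origin: the blunt end (lowest point) of the egg; z up to the pointed end; widest 25 mm above the origin. 0.06 kg.
- saucer: White saucer, fixed on the tray, 118 mm across with a thin grey ring 52 mm across marked round its flat middle. Origin: centre of the underside; the flat middle (72 mm across) is 5 mm above it, the sloping rim's edge 14 mm above it. The tray is square, walnut, 310 mm, floor 8 mm thick, rim 24 mm high; its four places stand in a square of 150 mm, in any order.
- side_plate: White tea plate without a ring, fixed on the tray, 144 mm across: the largest dish on the tray. Origin: centre of the underside; the flat middle (100 mm across) is 5 mm above it, the rim 15 mm above it.
- cork_mat: Round cork drinks mat, fixed on the tray, 95 mm across and 6 mm thick. Origin: centre of the underside (its top is 6 mm above).
- egg_cup: Empty white footed egg cup, fixed on the tray: foot 44 mm, rim 48 mm across outside and 40 mm inside, 48 mm high. Origin: centre of the underside, z up. A seated egg's lowest point is about 35 mm above this origin (13 mm below the rim).
- ramekin: LOOK-ALIKE, leave alone: white fluted baking dish as wide as the teacup (68 mm at the rim) but 40 mm high and without a handle. Origin: centre of the underside. A jam jar (58 mm wide, 75 high) and a wooden salt mill (42 wide, 88 high) also stand among the loose things; all their places are 105 to 125 mm apart, roughly in rows along x and y.
- egg_timer: LOOK-ALIKE, leave alone: cream egg-shaped kitchen timer on a flat base, 52 mm across and about 56 mm high, a dark seam and dark ticks round its middle, standing on the worktop. Origin: centre of the underside.
There are look-alikes about, which are no part of the job. What is shaped like the juice_glass but purple is not meant. What is shaped like the teacup but red is not meant.

How it is judged:
By the outcome, as a careful person would: the job done as asked, in the order asked, and still so for the second after the job is handed in, with the robot touching nothing.
It also fails if it takes over 125 s, if anything falls off the work surface, if the arm or the gripper's body presses on something with over 40 N, if the wrist force passes 120 N, or if a joint passes its speed limit or range.

## Working session

There is one attempt and no reset: what is moved stays moved. The work goes in short steps, Python scripts to look and compute and a tool call to move; the robot and the scene stay as the last step left them, time stands still between calls to the robot, and variables do not carry over. Pictures are saved under pics/ and viewed, at most 14 in all, crops included, and the job is handed in when it is done.

Besides the shell and the picture viewer there is one more tool, called after "Call:" as name(argument=value, ...) on one line, values as JSON. play_rows: Moves the arm, as the interface text tells. Its arguments: {"type":"object","properties":{"dp":{"type":"array","items":{"type":"array","items":{"type":"number"}}},"rotation":{"type":"array","items":{"type":"array","items":{"type":"number"}}},"grip":{"type":"array","items":{"type":"number"}}},"required":["dp","rotation","grip"]}

```bash
mkdir -p pics; ls; python3 - <<'E'
from cell import bot
import cv2
s=bot.read_state();print(s['clock'],s['eef_pos'],s['orientation'],s['grip_width'],bot.tip_reach)
for c in('top','side'):
    d=bot.snapshot(c);cv2.imwrite(f'pics/{c}0.png',d['color'][:,:,::-1])
    print(c,d['mtx'].tolist(),d['k1'],d['extrinsics'].round(3).tolist())
    for q in('teacup','juice_glass','apple','egg','saucer','side_plate','cork_mat','egg_cup','ramekin','egg_timer'):
        print(q,[([int(v) for v in r['extent']],round(r['confidence'],2)) for r in bot.find_in(c,q)][:4])
E
```

```text
pics
0.0 [ 0.29357484 -0.57959287  0.40380359] [-9.05843085e-04  9.72653832e-01  2.32257720e-01 -2.30983029e-04] 1.00105806592871 0.1734
top [[485.3853592412512, 0.0, 281.2896017249108], [0.0, 485.3853592412512, 210.86074200244815], [0.0, 0.0, 1.0]] -0.07632774620053455 [[0.023, 0.985, -0.168, 0.333], [-0.999, 0.027, 0.023, -0.02], [0.027, 0.168, 0.985, 1.159], [0.0, 0.0, 0.0, 1.0]]
teacup [([289, 267, 322, 308], 0.81), ([295, 168, 326, 208], 0.67)]
juice_glass [([346, 180, 380, 209], 0.82), ([395, 121, 429, 158], 0.63), ([395, 187, 423, 215], 0.44)]
apple [([345, 141, 375, 166], 0.61)]
egg [([401, 253, 418, 272], 0.65)]
saucer [([118, 196, 166, 244], 0.59)]
side_plate [([121, 135, 181, 188], 0.95), ([399, 253, 417, 270], 0.41)]
cork_mat [([199, 153, 233, 193], 0.68), ([119, 196, 165, 244], 0.25)]
egg_cup [([195, 220, 213, 240], 0.95)]
ramekin []
egg_timer [([299, 229, 319, 253], 0.94)]
side [[478.78479566792316, 0.0, 287.4683715296973], [0.0, 478.78479566792316, 207.15308227573826], [0.0, 0.0, 1.0]] 0.037302427171219815 [[-0.99, 0.067, -0.127, 0.391], [-0.143, -0.513, 0.846, 0.847], [-0.008, 0.856, 0.517, 0.607], [0.0, 0.0, 0.0, 1.0]]
teacup [([349, 195, 384, 229], 0.61), ([256, 184, 286, 218], 0.58)]
juice_glass [([231, 134, 256, 170], 0.96), ([273, 152, 296, 192], 0.93), ([155, 285, 239, 344], 0.15)]
apple [([230, 163, 255, 191], 0.56)]
egg [([335, 152, 349, 169], 0.56)]
saucer [([243, 304, 317, 363], 0.96)]
side_plate [([153, 289, 238, 346], 0.61)]
cork_mat [([206, 255, 257, 284], 0.61)]
egg_cup [([288, 253, 315, 289], 0.77)]
ramekin [([291, 152, 303, 174], 0.59)]
egg_timer [([307, 196, 330, 223], 0.87)]
```

View pics/top0.png

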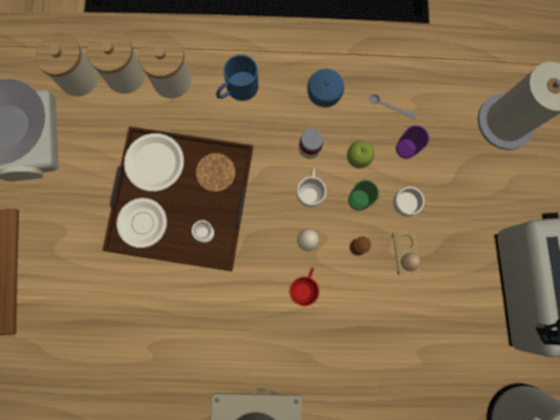

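View pics/side0.png

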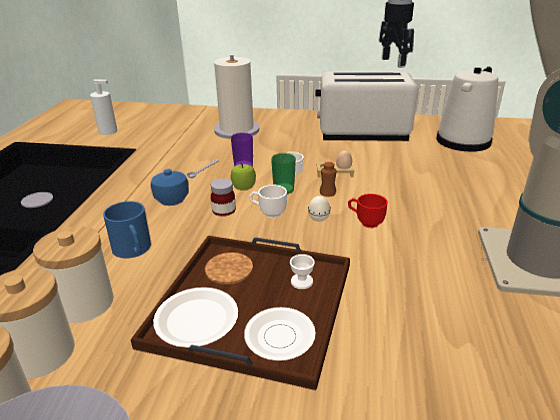

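The top picture has world +x up and −y to the right. The white teacup is at about (312,191) with its handle towards +x, the green glass at (363,195), the apple at (360,154) and the egg at (411,261) in its rack. The timer at (308,240), ramekin at (409,201), red cup and purple glass are to be left alone. On the tray are the plate (153,162), cork mat (216,172), saucer (142,223) and egg cup (203,231).

Next I'll fit the model silhouettes in both views.

```bash
cat > h.py <<'E'
import numpy as np,cv2
from scipy.optimize import minimize
S=4
def proj(d,P):
    E=np.array(d['extrinsics']);K=np.array(d['mtx'])
    c=(np.asarray(P,float)-E[:3,3])@E[:3,:3]
    u=np.c_[c[:,0],-c[:,1]]/-c[:,2:3]
    u=u*(1+d['k1']*(u**2).sum(1,keepdims=True))
    return u*K[0,0]+K[:2,2]
T=np.linspace(0,2*np.pi,48,endpoint=False)
def surf(prof,x,y,z0=0):
    return np.concatenate([np.c_[x+r*np.cos(T),y+r*np.sin(T),0*T+z0+z] for r,z in prof])
# (radius, height) silhouettes
egg=[(22*np.sin(a),25-25*np.cos(a)) for a in np.linspace(0.2,1.57,8)]+[(22*np.cos(a),25+32*np.sin(a)) for a in np.linspace(0,1.5,8)]
M=lambda l:[(r/1000,z/1000) for r,z in l]
PROF=dict(teacup=(M([(19,0),(33.5,30),(34,61)]),0),juice_glass=(M([(26,0),(31,92)]),0),
 apple=(M([(18,0),(28,14),(33,33),(28,50),(18,62)]),0),egg=(M([e for e in egg if e[1]>11]),.011),
 saucer=(M([(59,14)]),.008),side_plate=(M([(72,15)]),.008),cork_mat=(M([(47.5,0),(47.5,6)]),.008),egg_cup=(M([(22,0),(24,48)]),.008),
 egg_timer=(M([(20,0),(26,26),(20,48),(8,56)]),0),ramekin=(M([(30,0),(34,40)]),0))
def hull(d,name,x,y):
    p,z0=PROF[name];return cv2.convexHull(proj(d,surf(p,x,y,z0)).astype(np.float32))[:,0]
def unproj(d,px,z):
    f=lambda v:((proj(d,[[v[0],v[1],z]])[0]-px)**2).sum()
    return minimize(f,[.5,0],method='Nelder-Mead',options=dict(xatol=1e-5,fatol=1e-6)).x
def seg(d,name,x,y):
    im=d['color'][:,:,::-1];h=hull(d,name,x,y)
    lo=np.maximum(h.min(0).astype(int)-14,0);hi=h.max(0).astype(int)+14
    c=cv2.resize(im[lo[1]:hi[1],lo[0]:hi[0]],None,fx=S,fy=S,interpolation=cv2.INTER_CUBIC)
    H=((h-lo+.5)*S).astype(np.int32);m=np.zeros(c.shape[:2],np.uint8)
    cv2.fillConvexPoly(m,H,1);k=lambda n:cv2.getStructuringElement(2,(n,n))
    outer=cv2.dilate(m,k(37));inner=cv2.erode(m,k(25))
    g=np.where(inner>0,1,np.where(m>0,3,np.where(outer>0,2,0))).astype(np.uint8)
    cv2.grabCut(np.ascontiguousarray(c),g,None,np.zeros((1,65)),np.zeros((1,65)),4,cv2.GC_INIT_WITH_MASK)
    f=cv2.morphologyEx((g&1).astype(np.uint8),cv2.MORPH_OPEN,k(17))
    return f,lo
def fit(ds,name,x,y):
    r=[(d,)+seg(d,name,x,y) for d in ds]
    def cost(v):
        t=0
        for d,f,lo in r:
            q=np.zeros_like(f);cv2.fillConvexPoly(q,np.round((hull(d,name,*v)-lo+.5)*S*16).astype(np.int32),1,shift=4)
            t+=1-(q&f).sum()/max((q|f).sum(),1)
        return t/len(r)
    o=minimize(cost,[x,y],method='Nelder-Mead',options=dict(initial_simplex=[[x,y],[x+.01,y],[x,y+.01]],xatol=1e-4,fatol=1e-4))
    return o.x,1-o.fun
E
cat > m.py <<'E'
from h import *;from cell import bot
D={c:bot.snapshot(c) for c in('top','side')}
px=dict(teacup=(312,191,.05),juice_glass=(363,195,.045),apple=(360,154,.04),egg=(411,261,.04),saucer=(142,223,.02),side_plate=(153,162,.02),cork_mat=(216,172,.014),egg_cup=(203,231,.05),egg_timer=(308,240,.03),ramekin=(409,201,.03))
ov={c:cv2.resize(D[c]['color'][:,:,::-1],None,fx=S,fy=S,interpolation=cv2.INTER_CUBIC) for c in D}
for n,(u,v,z) in px.items():
    x=unproj(D['top'],np.array([u,v]),z);o=[]
    for ds in ([D['top']],[D['side']],[D['top'],D['side']]):
        p,i=fit(ds,n,*x);o.append((p.round(4).tolist(),round(i,3)))
    print(n,*o)
    for c in D: cv2.polylines(ov[c],[((hull(D[c],n,*p)+.5)*S).astype(np.int32)],True,(255,0,255),1)
cv2.imwrite('pics/o1.png',ov['top'][520:1120,1150:1730])
cv2.imwrite('pics/o2.png',ov['side'][560:930,880:1560])
t=ov['top'][500:1100,400:1050];cv2.imwrite('pics/o3.png',t)
cv2.imwrite('pics/o4.png',cv2.resize(ov['side'][930:1530,520:1420],None,fx=.8,fy=.8))
E
python3 m.py
```

```text
teacup ([0.5739, -0.1152], np.float64(0.938)) ([0.5706, -0.1159], np.float64(0.954)) ([0.5713, -0.1148], np.float64(0.917))
juice_glass ([0.5637, -0.234], np.float64(0.941)) ([0.5631, -0.2357], np.float64(0.91)) ([0.5632, -0.2346], np.float64(0.925))
apple ([0.6708, -0.234], np.float64(0.928)) ([0.6689, -0.233], np.float64(0.935)) ([0.6692, -0.2333], np.float64(0.928))
egg ([0.4132, -0.3493], np.float64(0.956)) ([0.4133, -0.3487], np.float64(0.959)) ([0.4133, -0.3491], np.float64(0.957))
saucer ([0.47, 0.0286], np.float64(0.853)) ([0.4772, 0.026], np.float64(0.792)) ([0.4708, 0.0284], np.float64(0.815))
side_plate ([0.639, 0.265], np.float64(0.971)) ([0.639, 0.2645], np.float64(0.99)) ([0.639, 0.2647], np.float64(0.982))
cork_mat ([0.6115, 0.0287], np.float64(0.852)) ([0.6105, 0.0327], np.float64(0.798)) ([0.6114, 0.03], np.float64(0.819))
egg_cup ([0.4718, 0.136], np.float64(0.93)) ([0.4711, 0.135], np.float64(0.91)) ([0.4718, 0.1351], np.float64(0.913))
egg_timer ([0.4595, -0.1089], np.float64(0.96)) ([0.4598, -0.1104], np.float64(0.913)) ([0.4599, -0.1102], np.float64(0.925))
ramekin ([0.559, -0.3513], np.float64(0.966)) ([0.5575, -0.3529], np.float64(0.877)) ([0.5585, -0.3518], np.float64(0.907))
```

View pics/o1.png

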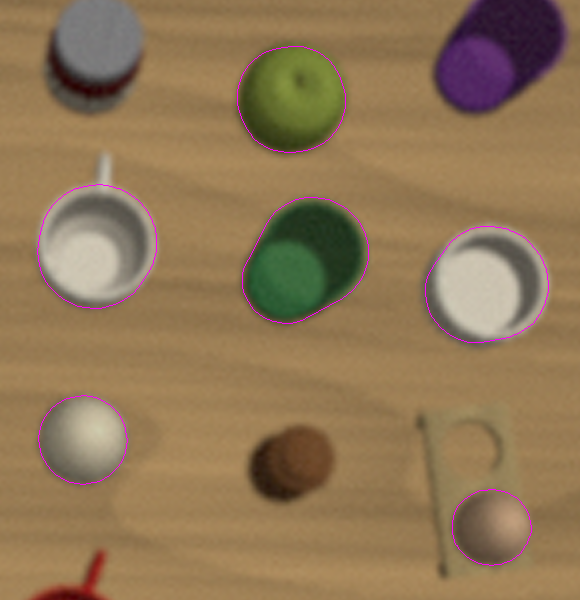

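View pics/o2.png

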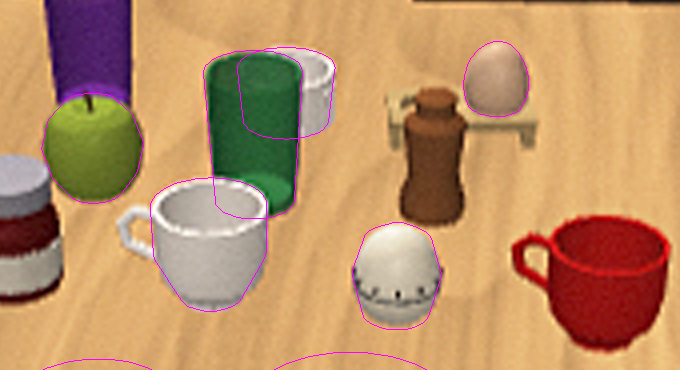

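View pics/o3.png

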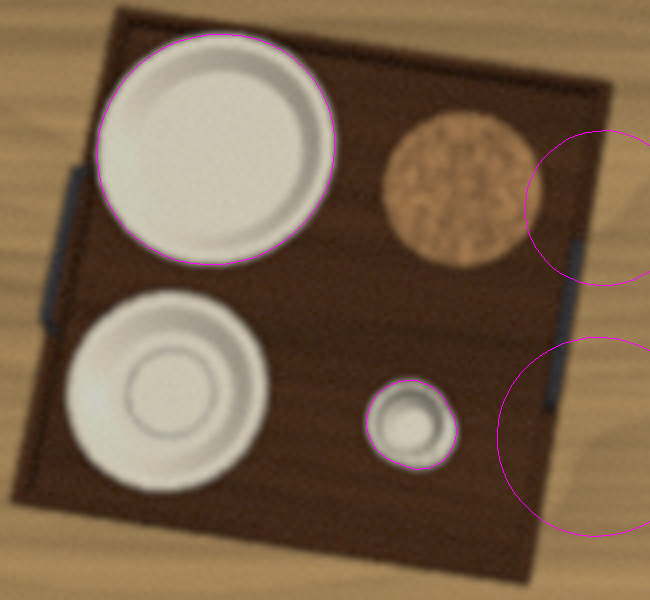

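View pics/o4.png

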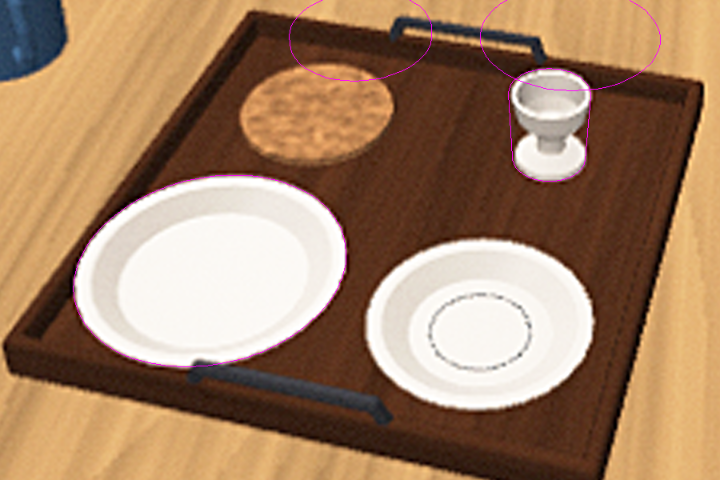

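The object fits are good. The mat and saucer fits started badly because of a degenerate simplex, so I'll redo those, plus the cup's handle angle.

```bash
sed -i "s/\[.5,0\],method/[.5,.1],method/" h.py; sed -i '/^for n/,$d' m.py; cat >> m.py <<'E'
for n in ('saucer','cork_mat'):
    u,v,z=px[n];x=unproj(D['top'],np.array([u,v]),z)
    print(n,x,*[fit(ds,n,*x) for ds in ([D['top']],[D['side']],list(D.values()))])
t=unproj(D['top'],np.array([313.6,168.5]),.04);print('handle tip',t,np.degrees(np.arctan2(*(t-[.5713,-.1148])[::-1])))
for a,z in(((288.2+107,.0),0),):pass
for p in((393.3,233.5),(398.5,273.5)): print('rack edge',unproj(D['top'],np.array(p),.022))
E
python3 m.py
```

```text
saucer [0.48908043 0.28245246] (array([0.49114339, 0.28463634]), np.float64(0.9633858756360928)) (array([0.49032147, 0.28361118]), np.float64(0.9921250103075782)) (array([0.49055749, 0.28379377]), np.float64(0.9844292888695318))
cork_mat [0.61943808 0.11360693] (array([0.62096245, 0.11627215]), np.float64(0.9771791613722999)) (array([0.62199057, 0.11013769]), np.float64(0.9030513317685478)) (array([0.62070439, 0.11619304]), np.float64(0.9316264354951205))
handle tip [ 0.62835516 -0.12066217] -5.866306446852494
rack edge [ 0.47971992 -0.31470264]
rack edge [ 0.38513459 -0.32591154]
```

Call:
play_rows(dp=[[1.9,3.1,-0.5],[3.7,6.2,-1],[5.6,9.3,-1.5],[7.4,12.4,-2],[9.3,15.5,-2.5]], rotation=[[0,0,-0.04],[0,0,-0.08],[0,0,-0.12],[0,0,-0.16],[0,0,-0.19]], grip=[1,1,1,1,1])

```text
clock: 1.72
eef_pos: [0.3871, -0.4235, 0.3796]
orientation: [0.0, 0.99, 0.138, 0.0]
contact_force: [0.4, 0.3, 0.0]
grip_width: 1.001
finger_force: 0.0
```

Call:
play_rows(dp=[[1.9,3.1,-0.5],[3.7,6.2,-1],[5.6,9.3,-1.5],[7.4,12.4,-2],[9.3,15.5,-2.5]], rotation=[[0,0,-0.04],[0,0,-0.08],[0,0,-0.12],[0,0,-0.16],[0,0,-0.19]], grip=[1,1,1,1,1])

```text
clock: 2.13
eef_pos: [0.4803, -0.2683, 0.3547]
orientation: [0.0, 0.999, 0.043, 0.0]
contact_force: [0.2, 0.7, 0.4]
grip_width: 1.0
finger_force: 0.0
```

Call:
play_rows(dp=[[1.9,3.1,-0.5],[3.7,6.2,-1],[5.6,9.3,-1.5],[7.4,12.4,-2],[9.2,15.5,-2.5]], rotation=[[0,0,-0.04],[0,0,-0.08],[0,0,-0.12],[0,0,-0.16],[0,0,-0.19]], grip=[1,1,1,1,1])

```text
clock: 2.55
eef_pos: [0.5725, -0.1131, 0.3297]
orientation: [0.0, 0.999, -0.051, 0.0]
contact_force: [0.5, -0.6, 0.5]
grip_width: 1.002
finger_force: 0.0
```

Call:
play_rows(dp=[[0,-0.2,-2.5],[0,-0.2,-5],[0,-0.2,-7.5],[0,-0.2,-9.5],[0,-0.2,-11]], rotation=[[0,0,0],[0,0,0],[0,0,0],[0,0,0],[0,0,0]], grip=[1,1,1,1,1])

```text
clock: 2.97
eef_pos: [0.5713, -0.1165, 0.2179]
orientation: [-0.0, 0.999, -0.05, -0.001]
contact_force: [-0.7, -0.2, 0.3]
grip_width: 0.998
finger_force: 0.0
```

Call:
play_rows(dp=[[0,0,-1],[0,0,-2],[0,0,-2.7],[0,0,-2.7],[0,0,-2.7]], rotation=[[0,0,0],[0,0,0],[0,0,0],[0,0,0],[0,0,0]], grip=[1,1,1,1,1])

```text
clock: 3.38
eef_pos: [0.5719, -0.1169, 0.1929]
orientation: [0.0, 0.999, -0.051, 0.0]
contact_force: [-0.8, -0.3, -0.1]
grip_width: 1.0
finger_force: 0.0
```

Call:
play_rows(dp=[[0,0,0],[0,0,0],[0,0,0],[0,0,0],[0,0,0]], rotation=[[0,0,0],[0,0,0],[0,0,0],[0,0,0],[0,0,0]], grip=[0.85,0.75,0.7,0.65,0.6])

```text
clock: 3.8
eef_pos: [0.5722, -0.1167, 0.1939]
orientation: [-0.0, 0.999, -0.051, 0.001]
contact_force: [-0.3, 1.6, 5.6]
grip_width: 0.763
finger_force: 65.8
```

```bash
python3 - <<'E'
from cell import bot
import cv2
d=bot.snapshot('side')['color'][:,:,::-1]
cv2.imwrite('pics/g1.png',cv2.resize(d[110:250,180:380],None,fx=4,fy=4,interpolation=2))
E
```

```text
(no output)
```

View pics/g1.png

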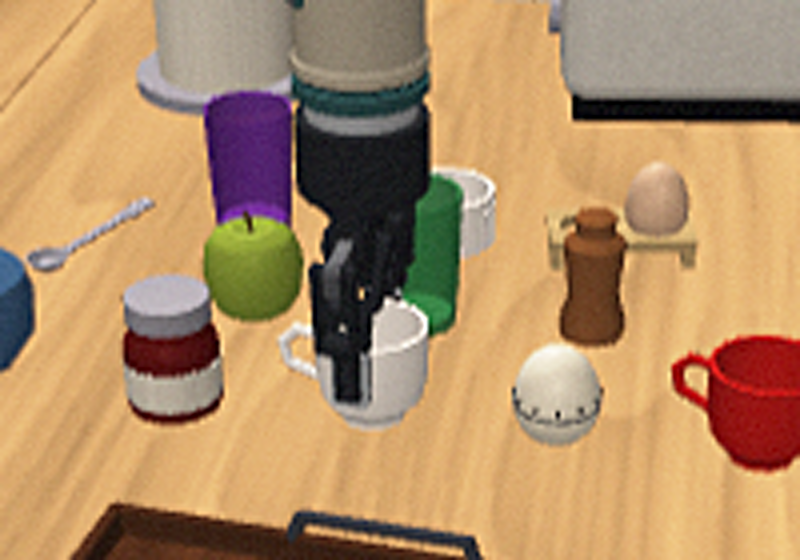

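```bash
python3 - <<'E'
from h import *;from cell import bot
d=bot.snapshot('side')
for p in([.572,-.082,.02],[.572,-.075,.02],[.572,-.075,.028],[.572,-.07,.04],[.5713,-.1148,0],[.5713,-.1148,.061]):
    print(p,((proj(d,[p])[0]-[180,110])*4).round(0))
s=bot.read_state();print(s['qpos'],s['moment'],s['contact_force'])
p,i=fit([d],'teacup',.571,-.115);print(p,i)
E
```

```text
[0.572, -0.082, 0.02] [358. 413.]
[0.572, -0.075, 0.02] [356. 419.]
[0.572, -0.075, 0.028] [355. 407.]
[0.572, -0.07, 0.04] [353. 394.]
[0.5713, -0.1148, 0] [369. 412.]
[0.5713, -0.1148, 0.061] [367. 324.]
[ 0.06639141  0.83841588  0.13852756  1.85220419 -0.23189861  0.464674
 -1.30465406] [0.1609472  0.15007498 0.02722548] [-0.30426945  0.11759349  6.25765966]
[ 0.5716781  -0.11954767] 0.9038787075881357
```

Call:
play_rows(dp=[[0,0,0.5],[0,0,2.5],[0,0,6],[0,0,9.5],[0,0,12]], rotation=[[0,0,0],[0,0,0],[0,0,0],[0,0,0],[0,0,0]], grip=[0.5,0.5,0.5,0.5,0.5])

```text
clock: 4.32
eef_pos: [0.5718, -0.1172, 0.3154]
orientation: [0.0, 0.999, -0.051, 0.001]
contact_force: [0.7, 0.2, -1.3]
grip_width: 0.767
finger_force: 67.2
```

Call:
play_rows(dp=[[-0.3,1.5,0],[-0.8,4,0],[-1.4,7,0],[-2.1,10.5,0],[-2.8,14,0]], rotation=[[0,0,0],[0,0,0],[0,0,0],[0,0,0],[0,0,0]], grip=[0.5,0.5,0.5,0.5,0.5])

```text
clock: 4.73
eef_pos: [0.543, 0.0238, 0.313]
orientation: [0.0, 0.999, -0.051, 0.0]
contact_force: [0.1, 1.9, -2.6]
grip_width: 0.767
finger_force: 67.3
```

Call:
play_rows(dp=[[-0.7,3.5,0],[-1.4,7,0],[-2.1,10.5,0],[-2.9,14,0],[-3.5,17,0]], rotation=[[0,0,0],[0,0,0],[0,0,0],[0,0,0],[0,0,0]], grip=[0.5,0.5,0.5,0.5,0.5])

```text
clock: 5.15
eef_pos: [0.5075, 0.1956, 0.3128]
orientation: [-0.0, 0.999, -0.05, -0.0]
contact_force: [0.9, 0.5, -1.9]
grip_width: 0.763
finger_force: 67.3
```

Call:
play_rows(dp=[[-0.6,3,0],[-1.1,5.5,0],[-1.5,7.5,0],[-1.7,8.6,0],[-1.8,9,0]], rotation=[[0,0,0],[0,0,0],[0,0,0],[0,0,0],[0,0,0]], grip=[0.5,0.5,0.5,0.5,0.5])

```text
clock: 5.57
eef_pos: [0.4899, 0.2852, 0.3126]
orientation: [-0.0, 0.999, -0.049, -0.0]
contact_force: [-0.1, -0.8, -1.1]
grip_width: 0.764
finger_force: 67.3
```

Call:
play_rows(dp=[[0,0,-2],[0,0,-4.5],[0,0,-7],[0,0,-8.5],[0,0,-9]], rotation=[[0,0,0],[0,0,0],[0,0,0],[0,0,0],[0,0,0]], grip=[0.5,0.5,0.5,0.5,0.5])

```text
clock: 5.98
eef_pos: [0.4903, 0.2808, 0.2204]
orientation: [0.002, 0.999, -0.052, -0.002]
contact_force: [0.3, -0.1, -1.4]
grip_width: 0.762
finger_force: 67.2
```

```bash
python3 - <<'E'
from h import *;from cell import bot
s=bot.read_state();print(s['eef_pos'],s['contact_force'])
z=s['eef_pos'][2]-.1939;PROF['teacup']=(PROF['teacup'][0],z)
for c in('top','side'):
    d=bot.snapshot(c);print(c,fit([d],'teacup',.491,.284))
cv2.imwrite('pics/g2.png',cv2.resize(d['color'][220:370,200:360,::-1],None,fx=4,fy=4,interpolation=2))
E
```

```text
[0.49031949 0.28076896 0.22041408] [ 0.33537987 -0.12124872 -1.42357076]
top (array([0.48834953, 0.27846443]), np.float64(0.8480153561390279))
side (array([0.4892101 , 0.28026195]), np.float64(0.9312169312169312))
```

View pics/g2.png

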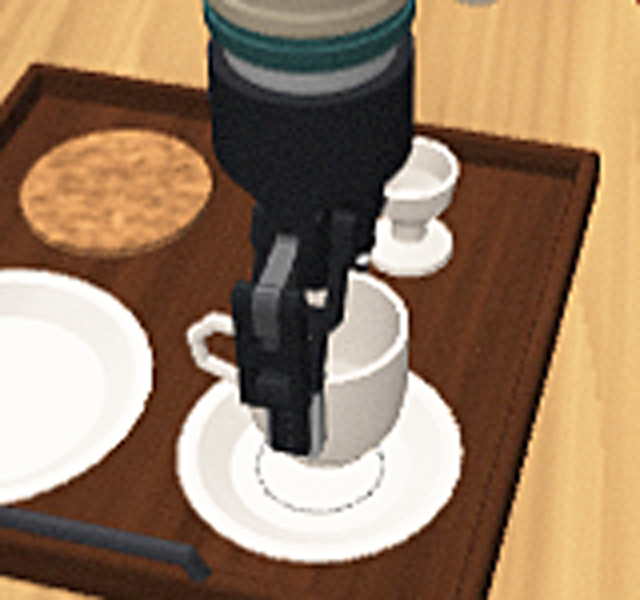

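The cup hangs upright over the ring and about 3 mm short in y. I'll correct that while lowering it.

Call:
play_rows(dp=[[0.1,0.3,-0.3],[0.1,0.3,-0.6],[0.1,0.3,-0.9],[0.1,0.3,-1.1],[0.1,0.3,-1.2]], rotation=[[0,0,0],[0,0,0],[0,0,0],[0,0,0],[0,0,0]], grip=[0.5,0.5,0.5,0.5,0.5])

```text
clock: 6.5
eef_pos: [0.4917, 0.2862, 0.2108]
orientation: [-0.0, 0.999, -0.051, 0.0]
contact_force: [-0.3, 0.1, -1.5]
grip_width: 0.771
finger_force: 67.2
```

Call:
play_rows(dp=[[0,0,-0.05],[0,0,-0.1],[0,0,-0.15],[0,0,-0.15],[0,0,-0.15]], rotation=[[0,0,0],[0,0,0],[0,0,0],[0,0,0],[0,0,0]], grip=[0.5,0.5,0.5,0.5,0.5])

```text
clock: 6.92
eef_pos: [0.4917, 0.2861, 0.2093]
orientation: [-0.0, 0.999, -0.051, 0.0]
contact_force: [0.3, -0.1, -1.7]
grip_width: 0.766
finger_force: 67.2
```

Call:
play_rows(dp=[[-0.05,-0.25,0],[-0.05,-0.25,-0.05],[-0.05,-0.25,-0.1],[-0.05,-0.25,-0.15],[-0.05,-0.25,-0.2]], rotation=[[0,0,0],[0,0,0],[0,0,0],[0,0,0],[0,0,0]], grip=[0.5,0.5,0.5,0.5,0.5])

```text
clock: 7.33
eef_pos: [0.4912, 0.2836, 0.2072]
orientation: [-0.0, 0.999, -0.051, 0.0]
contact_force: [0.2, -0.1, -2.3]
grip_width: 0.767
finger_force: 67.2
```

Call:
play_rows(dp=[[0,0,-0.05],[0,0,-0.1],[0,0,-0.1]], rotation=[[0,0,0],[0,0,0],[0,0,0]], grip=[0.5,0.5,0.5])

```text
clock: 7.58
eef_pos: [0.4913, 0.2836, 0.2069]
orientation: [-0.0, 0.999, -0.051, 0.0]
contact_force: [-1.0, -0.8, 5.9]
grip_width: 0.767
finger_force: 67.7
```

Call:
play_rows(dp=[[0,0,0],[0,0,0],[0,0,0],[0,0,0],[0,0,0]], rotation=[[0,0,0],[0,0,0],[0,0,0],[0,0,0],[0,0,0]], grip=[0.8,0.88,0.95,1,1])

```text
clock: 8.0
eef_pos: [0.4912, 0.2836, 0.2061]
orientation: [0.0, 0.999, -0.051, 0.0]
contact_force: [-0.6, -0.1, 0.6]
grip_width: 1.002
finger_force: 0.0
```

Call:
play_rows(dp=[[0,0,1],[0,0,3],[0,0,6],[0,0,9],[0,0,12]], rotation=[[0,0,0],[0,0,0],[0,0,0],[0,0,0],[0,0,0]], grip=[1,1,1,1,1])

```text
clock: 8.42
eef_pos: [0.491, 0.2834, 0.328]
orientation: [0.0, 0.999, -0.051, -0.0]
contact_force: [-0.4, 0.3, 1.1]
grip_width: 0.998
finger_force: 0.0
```

Call:
play_rows(dp=[[0.5,-4,0],[1,-8,0],[1.5,-12,0],[2,-16,0],[2.5,-20,0]], rotation=[[0,0,0.02],[0,0,0.04],[0,0,0.06],[0,0,0.08],[0,0,0.1]], grip=[1,1,1,1,1])

```text
clock: 8.83
eef_pos: [0.516, 0.0819, 0.3271]
orientation: [-0.0, 1.0, 0.0, 0.001]
contact_force: [1.3, 0.6, -0.2]
grip_width: 1.0
finger_force: 0.0
```

Call:
play_rows(dp=[[0.5,-4,0],[1,-8,0],[1.5,-12,0],[2,-16,0],[2.5,-20,0]], rotation=[[0,0,0],[0,0,0],[0,0,0],[0,0,0],[0,0,0]], grip=[1,1,1,1,1])

```text
clock: 9.25
eef_pos: [0.541, -0.1185, 0.3271]
orientation: [0.0, 1.0, -0.001, 0.0]
contact_force: [1.0, -0.9, -0.1]
grip_width: 0.998
finger_force: 0.0
```

```bash
python3 - <<'E'
from h import *;from cell import bot
D=[bot.snapshot(c) for c in('top','side')]
PROF['teacup']=(PROF['teacup'][0],.013)
print([fit([d],'teacup',.491,.284) for d in D])
for n,x,y in(('apple',.669,-.2333),('egg',.4133,-.3491)): print(n,fit(D,n,x,y))
print(bot.read_state()['eef_pos'])
E
```

```text
[(array([0.48755839, 0.2823935 ]), np.float64(0.873491630984819)), (array([0.48878651, 0.28600074]), np.float64(0.9547831001836936))]
apple (array([ 0.66972674, -0.23582367]), np.float64(0.8742084289134737))
egg (array([ 0.41326313, -0.34891506]), np.float64(0.97051049700816))
[ 0.54079356 -0.12537224  0.3274818 ]
```

Call:
play_rows(dp=[[0.6,-3,0],[1.2,-6.5,0],[1.8,-9.5,0],[2.2,-11.8,0],[2.2,-11.8,0]], rotation=[[0,0,0],[0,0,0],[0,0,0],[0,0,0],[0,0,0]], grip=[1,1,1,1,1])

```text
clock: 9.77
eef_pos: [0.5627, -0.2408, 0.3272]
orientation: [0.003, 1.0, -0.004, 0.001]
contact_force: [1.0, -1.1, -0.4]
grip_width: 1.004
finger_force: 0.0
```

Call:
play_rows(dp=[[0,0,-0.5],[0,0,-1],[0,0,-2],[0,0,-2],[0,0,-2]], rotation=[[0,0,0],[0,0,0],[0,0,0],[0,0,0],[0,0,0]], grip=[1,1,1,1,1])

```text
clock: 10.18
eef_pos: [0.563, -0.233, 0.3052]
orientation: [-0.001, 1.0, 0.0, -0.001]
contact_force: [-0.4, -0.3, -1.2]
grip_width: 1.0
finger_force: 0.0
```

Call:
play_rows(dp=[[0,-0.1,-2],[0,-0.1,-4.5],[0,-0.1,-7],[0,-0.1,-8.5],[0,-0.1,-9.2]], rotation=[[0,0,0],[0,0,0],[0,0,0],[0,0,0],[0,0,0]], grip=[1,1,1,1,1])

```text
clock: 10.6
eef_pos: [0.5625, -0.2343, 0.212]
orientation: [-0.001, 1.0, -0.0, -0.002]
contact_force: [-0.3, 0.3, -0.3]
grip_width: 1.0
finger_force: 0.0
```

Call:
play_rows(dp=[[0,0,0],[0,0,0],[0,0,0],[0,0,0],[0,0,0]], rotation=[[0,0,0],[0,0,0],[0,0,0],[0,0,0],[0,0,0]], grip=[1,0.85,0.75,0.65,0.6])

```text
clock: 11.02
eef_pos: [0.5639, -0.2353, 0.2161]
orientation: [0.0, 1.0, -0.0, 0.001]
contact_force: [0.0, 1.8, 5.3]
grip_width: 0.703
finger_force: 63.7
```

Call:
play_rows(dp=[[0,0,0],[0,0,0],[0,0,0]], rotation=[[0,0,0],[0,0,0],[0,0,0]], grip=[0.45,0.45,0.45])

```text
clock: 11.27
eef_pos: [0.5639, -0.2353, 0.2161]
orientation: [0.0, 1.0, -0.0, 0.001]
contact_force: [-0.6, 1.1, 6.2]
grip_width: 0.704
finger_force: 63.7
```

Call:
play_rows(dp=[[0,0,0.5],[0,0,3],[0,0,7],[0,0,11],[0,0,14]], rotation=[[0,0,0],[0,0,0],[0,0,0],[0,0,0],[0,0,0]], grip=[0.45,0.45,0.45,0.45,0.45])

```text
clock: 11.68
eef_pos: [0.5633, -0.2357, 0.3577]
orientation: [0.001, 1.0, -0.001, 0.001]
contact_force: [1.2, -0.4, -1.9]
grip_width: 0.704
finger_force: 65.6
```

Call:
play_rows(dp=[[0.25,1.5,0],[0.65,4,0],[1.15,7,0],[1.7,10.5,0],[2.25,14,0]], rotation=[[0,0,0],[0,0,0],[0,0,0],[0,0,0],[0,0,0]], grip=[0.45,0.45,0.45,0.45,0.45])

```text
clock: 12.1
eef_pos: [0.5854, -0.0946, 0.3549]
orientation: [0.0, 1.0, -0.001, 0.0]
contact_force: [0.1, 0.5, -2.4]
grip_width: 0.702
finger_force: 65.5
```

Call:
play_rows(dp=[[0.55,3.5,0],[1.1,7,0],[1.6,10,0],[2,12.5,0],[2.35,14.5,0]], rotation=[[0,0,0],[0,0,0],[0,0,0],[0,0,0],[0,0,0]], grip=[0.45,0.45,0.45,0.45,0.45])

```text
clock: 12.52
eef_pos: [0.609, 0.0528, 0.3546]
orientation: [-0.001, 1.0, 0.001, 0.0]
contact_force: [0.9, -0.4, -2.4]
grip_width: 0.702
finger_force: 65.5
```

Call:
play_rows(dp=[[0.4,2.5,0],[0.7,4.5,0],[0.9,5.8,0],[1,6.4,0],[1.05,6.65,0]], rotation=[[0,0,0],[0,0,0],[0,0,0],[0,0,0],[0,0,0]], grip=[0.45,0.45,0.45,0.45,0.45])

```text
clock: 12.93
eef_pos: [0.6196, 0.1169, 0.3543]
orientation: [0.0, 1.0, 0.0, -0.0]
contact_force: [-1.0, 0.0, -1.6]
grip_width: 0.706
finger_force: 65.5
```

Call:
play_rows(dp=[[0,0,-2],[0,0,-5],[0,0,-8],[0,0,-10],[0,0,-11]], rotation=[[0,0,0],[0,0,0],[0,0,0],[0,0,0],[0,0,0]], grip=[0.45,0.45,0.45,0.45,0.45])

```text
clock: 13.35
eef_pos: [0.6185, 0.1138, 0.2414]
orientation: [0.001, 1.0, -0.002, -0.002]
contact_force: [-0.5, -0.2, -1.8]
grip_width: 0.699
finger_force: 65.5
```

Call:
play_rows(dp=[[0,0,0],[0,0,0],[0,0,0],[0,0,0],[0,0,0]], rotation=[[0,0,0],[0,0,0],[0,0,0],[0,0,0],[0,0,0]], grip=[0.45,0.45,0.45,0.45,0.45])

```text
clock: 13.77
eef_pos: [0.6203, 0.1161, 0.2457]
orientation: [-0.0, 1.0, -0.001, 0.001]
contact_force: [0.4, -0.1, -1.8]
grip_width: 0.7
finger_force: 65.5
```

```bash
python3 - <<'E'
from h import *;from cell import bot
s=bot.read_state();z=s['eef_pos'][2]-.2161;print(s['eef_pos'],z)
PROF['juice_glass']=(PROF['juice_glass'][0],z)
for c in('top','side'):
    d=bot.snapshot(c);print(c,fit([d],'juice_glass',.62,.116))
cv2.imwrite('pics/g3.png',cv2.resize(d['color'][170:350,180:340,::-1],None,fx=3,fy=3,interpolation=2))
E
```

```text
[0.62028151 0.11610545 0.24574298] 0.029642983639572212
top (array([0.61796248, 0.11213061]), np.float64(0.8196366782006921))
side (array([0.6195952 , 0.11542182]), np.float64(0.9165674710529164))
```

View pics/g3.png

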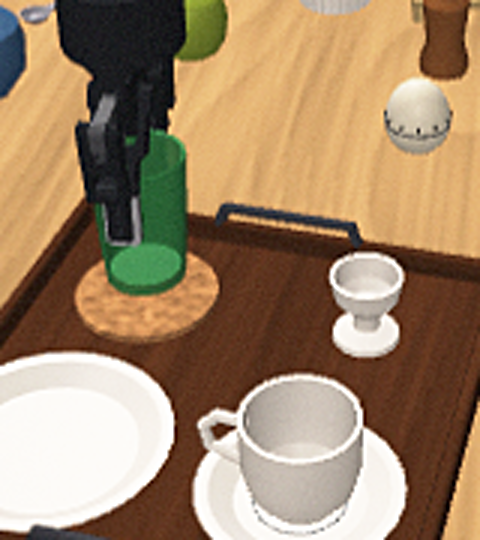

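The teacup stands centred on the saucer, and the glass is upright about 15 mm above the mat. I'll lower it.

Call:
play_rows(dp=[[0.05,0.05,-0.4],[0.05,0.05,-0.8],[0.05,0.05,-1.1],[0.05,0.05,-1.3],[0.05,0.05,-1.4]], rotation=[[0,0,0],[0,0,0],[0,0,0],[0,0,0],[0,0,0]], grip=[0.45,0.45,0.45,0.45,0.45])

```text
clock: 14.28
eef_pos: [0.6202, 0.1166, 0.2302]
orientation: [0.0, 1.0, -0.001, -0.0]
contact_force: [-2.5, -0.4, 7.5]
grip_width: 0.705
finger_force: 65.4
```

Call:
play_rows(dp=[[0,0,0],[0,0,-0.05],[0,0,-0.1],[0,0,-0.15],[0,0,-0.15]], rotation=[[0,0,0],[0,0,0],[0,0,0],[0,0,0],[0,0,0]], grip=[0.45,0.45,0.45,0.45,0.45])

```text
clock: 14.7
eef_pos: [0.6203, 0.1166, 0.2302]
orientation: [-0.0, 1.0, -0.001, 0.0]
contact_force: [-3.9, 0.7, 9.1]
grip_width: 0.705
finger_force: 65.4
```

Call:
play_rows(dp=[[0,0,-0.03],[0,0,-0.06],[0,0,-0.06]], rotation=[[0,0,0],[0,0,0],[0,0,0]], grip=[0.45,0.45,0.45])

```text
clock: 14.95
eef_pos: [0.6204, 0.1166, 0.2302]
orientation: [-0.0, 1.0, -0.001, 0.0]
contact_force: [-4.2, -0.6, 14.1]
grip_width: 0.702
finger_force: 65.5
```

Call:
play_rows(dp=[[0,0,0.1],[0,0,0.1],[0,0,0.1],[0,0,0.1],[0,0,0.1]], rotation=[[0,0,0],[0,0,0],[0,0,0],[0,0,0],[0,0,0]], grip=[0.45,0.75,0.85,1,1])

```text
clock: 15.37
eef_pos: [0.6203, 0.1165, 0.2288]
orientation: [0.0, 1.0, -0.001, 0.0]
contact_force: [-0.3, -0.2, 0.5]
grip_width: 0.997
finger_force: 0.0
```

Call:
play_rows(dp=[[0,0,1],[0,0,3],[0,0,6],[0,0,9],[0,0,12]], rotation=[[0,0,0],[0,0,0],[0,0,0],[0,0,0],[0,0,0]], grip=[1,1,1,1,1])

```text
clock: 15.78
eef_pos: [0.6201, 0.1165, 0.3509]
orientation: [0.0, 1.0, -0.001, -0.0]
contact_force: [0.3, 0.5, -0.7]
grip_width: 1.002
finger_force: 0.0
```

Call:
play_rows(dp=[[0.5,-3.5,0],[1,-7,0],[1.5,-11,0],[2,-15,0],[2.6,-19,0]], rotation=[[0,0,0],[0,0,0],[0,0,0],[0,0,0],[0,0,0]], grip=[1,1,1,1,1])

```text
clock: 16.2
eef_pos: [0.6461, -0.0751, 0.3501]
orientation: [0.0, 1.0, -0.0, 0.0]
contact_force: [0.2, 0.5, -0.4]
grip_width: 0.997
finger_force: 0.0
```

Call:
play_rows(dp=[[0.6,-4,0],[1.2,-8,0],[1.7,-12,0],[2.1,-14.5,0],[2.3,-16,0]], rotation=[[0,0,0],[0,0,0],[0,0,0],[0,0,0],[0,0,0]], grip=[1,1,1,1,1])

```text
clock: 16.62
eef_pos: [0.6684, -0.2387, 0.3498]
orientation: [0.002, 1.0, -0.003, 0.0]
contact_force: [-0.5, -1.0, 0.9]
grip_width: 1.002
finger_force: 0.0
```

Call:
play_rows(dp=[[0,0,-2],[0,0,-4],[0,0,-6],[0,0,-6],[0,0,-6]], rotation=[[0,0,0],[0,0,0],[0,0,0],[0,0,0],[0,0,0]], grip=[1,1,1,1,1])

```text
clock: 17.03
eef_pos: [0.6691, -0.232, 0.2884]
orientation: [-0.001, 1.0, 0.0, -0.001]
contact_force: [0.2, -0.1, 0.5]
grip_width: 1.001
finger_force: 0.0
```

```bash
python3 - <<'E'
from h import *;from cell import bot
print(bot.read_state()['eef_pos'])
D=[bot.snapshot(c) for c in('top','side')]
PROF['juice_glass']=(PROF['juice_glass'][0],.014)
print([fit([d],'juice_glass',.62,.116) for d in D])
E
```

```text
[ 0.66912895 -0.23198426  0.28843832]
[(array([0.62018119, 0.11857975]), np.float64(0.9760352135637431)), (array([0.61834299, 0.11867102]), np.float64(0.9746660888065876))]
```

Call:
play_rows(dp=[[0,0,-2.5],[0,0,-5.5],[0,0,-8],[0,0,-9.5],[0,0,-10.4]], rotation=[[0,0,0],[0,0,0],[0,0,0],[0,0,0],[0,0,0]], grip=[1,1,1,1,1])

```text
clock: 17.55
eef_pos: [0.6692, -0.233, 0.1843]
orientation: [-0.0, 1.0, -0.0, -0.0]
contact_force: [1.1, -0.3, -0.3]
grip_width: 0.997
finger_force: 0.0
```

Call:
play_rows(dp=[[0,0,0],[0,0,0],[0,0,0],[0,0,0],[0,0,0]], rotation=[[0,0,0],[0,0,0],[0,0,0],[0,0,0],[0,0,0]], grip=[1,0.88,0.8,0.7,0.6])

```text
clock: 17.97
eef_pos: [0.6704, -0.2338, 0.1879]
orientation: [0.001, 1.0, -0.001, 0.002]
contact_force: [-0.3, 0.3, 6.4]
grip_width: 0.738
finger_force: 66.4
```

Call:
play_rows(dp=[[0,0,0],[0,0,0],[0,0,0]], rotation=[[0,0,0],[0,0,0],[0,0,0]], grip=[0.5,0.5,0.5])

```text
clock: 18.22
eef_pos: [0.6704, -0.2337, 0.1879]
orientation: [0.001, 1.0, -0.001, 0.002]
contact_force: [-0.9, 0.3, 6.7]
grip_width: 0.735
finger_force: 66.4
```

Call:
play_rows(dp=[[0,0,0.5],[0,0,3.5],[0,0,7.5],[0,0,11.5],[0,0,15]], rotation=[[0,0,0],[0,0,0],[0,0,0],[0,0,0],[0,0,0]], grip=[0.5,0.5,0.5,0.5,0.5])

```text
clock: 18.63
eef_pos: [0.6691, -0.2335, 0.3381]
orientation: [0.0, 1.0, -0.001, 0.001]
contact_force: [0.3, -0.2, -1.4]
grip_width: 0.739
finger_force: 66.6
```

Call:
play_rows(dp=[[-0.1,1.5,1],[-0.3,4,1],[-0.5,7,1],[-0.7,10.5,1],[-0.9,14,1]], rotation=[[0,0,0],[0,0,0],[0,0,0],[0,0,0],[0,0,0]], grip=[0.5,0.5,0.5,0.5,0.5])

```text
clock: 19.05
eef_pos: [0.6595, -0.0921, 0.3453]
orientation: [-0.0, 1.0, -0.001, -0.0]
contact_force: [0.3, 1.2, -2.5]
grip_width: 0.739
finger_force: 66.6
```

Call:
play_rows(dp=[[-0.2,3.6,0],[-0.4,7.2,0],[-0.7,10.8,0],[-0.9,14.4,0],[-1.1,18,0]], rotation=[[0,0,0],[0,0,0],[0,0,0],[0,0,0],[0,0,0]], grip=[0.5,0.5,0.5,0.5,0.5])

```text
clock: 19.47
eef_pos: [0.6483, 0.0887, 0.3451]
orientation: [-0.0, 1.0, -0.001, -0.0]
contact_force: [0.9, 0.4, -1.3]
grip_width: 0.736
finger_force: 66.6
```

Call:
play_rows(dp=[[-0.2,4,0],[-0.5,8,0],[-0.7,12,0],[-1,15.5,0],[-1.1,17.8,0]], rotation=[[0,0,0],[0,0,0],[0,0,0],[0,0,0],[0,0,0]], grip=[0.5,0.5,0.5,0.5,0.5])

```text
clock: 19.88
eef_pos: [0.6361, 0.2705, 0.3448]
orientation: [-0.002, 1.0, 0.002, -0.001]
contact_force: [0.5, 1.3, -1.1]
grip_width: 0.74
finger_force: 66.6
```

Call:
play_rows(dp=[[0,0,-2.5],[0,0,-6],[0,0,-9.5],[0,0,-12],[0,0,-13]], rotation=[[0,0,0],[0,0,0],[0,0,0],[0,0,0],[0,0,0]], grip=[0.5,0.5,0.5,0.5,0.5])

```text
clock: 20.3
eef_pos: [0.6357, 0.2644, 0.2106]
orientation: [0.001, 1.0, -0.0, -0.004]
contact_force: [-1.2, 0.3, -1.6]
grip_width: 0.734
finger_force: 66.5
```

Call:
play_rows(dp=[[0,0,0],[0,0,0],[0,0,0],[0,0,0],[0,0,0]], rotation=[[0,0,0],[0,0,0],[0,0,0],[0,0,0],[0,0,0]], grip=[0.5,0.5,0.5,0.5,0.5])

```text
clock: 20.72
eef_pos: [0.6389, 0.2648, 0.2171]
orientation: [-0.001, 1.0, -0.001, 0.002]
contact_force: [0.0, 1.2, -1.9]
grip_width: 0.745
finger_force: 66.6
```

```bash
python3 - <<'E'
from h import *;from cell import bot
s=bot.read_state();z=s['eef_pos'][2]-.1879;print(s['eef_pos'],z)
PROF['apple']=(PROF['apple'][0],z)
for c in('top','side'):
    d=bot.snapshot(c);print(c,fit([d],'apple',.639,.265))
cv2.imwrite('pics/g4.png',cv2.resize(d['color'][190:370,130:330,::-1],None,fx=3,fy=3,interpolation=2))
E
```

```text
[0.63892641 0.26483599 0.21714023] 0.02924022610173621
top (array([0.6391981 , 0.26428729]), np.float64(0.8116131136845539))
side (array([0.63743797, 0.26581295]), np.float64(0.8603124480638191))
```

View pics/g4.png

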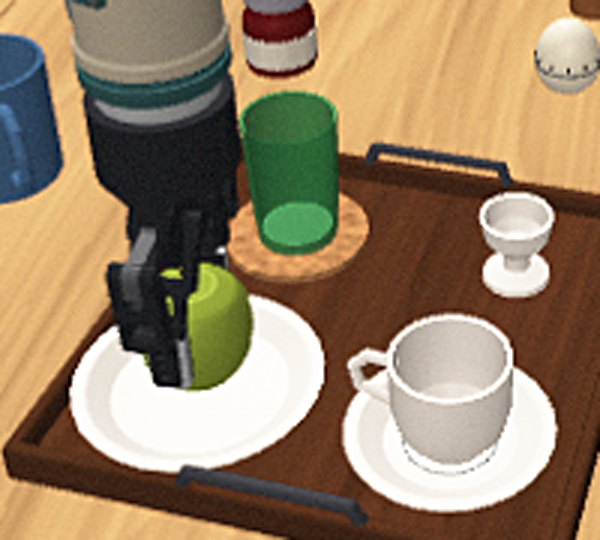

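The glass stands on the mat, and the apple is upright about 16 mm above the plate.

Call:
play_rows(dp=[[0,0,-0.4],[0,0,-0.7],[0,0,-1],[0,0,-1.1],[0,0,-1.2]], rotation=[[0,0,0],[0,0,0],[0,0,0],[0,0,0],[0,0,0]], grip=[0.5,0.5,0.5,0.5,0.5])

```text
clock: 21.23
eef_pos: [0.638, 0.2645, 0.2025]
orientation: [0.0, 1.0, -0.001, -0.0]
contact_force: [0.0, -0.0, -1.8]
grip_width: 0.739
finger_force: 66.6
```

Call:
play_rows(dp=[[0,0,0],[0,0,0],[0,0,0]], rotation=[[0,0,0],[0,0,0],[0,0,0]], grip=[0.5,0.5,0.5])

```text
clock: 21.48
eef_pos: [0.6383, 0.2646, 0.2032]
orientation: [-0.0, 1.0, -0.001, 0.0]
contact_force: [-1.1, 0.4, -0.9]
grip_width: 0.739
finger_force: 66.6
```

Another 2 mm to go; creep down.

Call:
play_rows(dp=[[0.1,0,-0.05],[0.1,0,-0.1],[0.1,0,-0.15],[0.1,0,-0.2],[0.1,0,-0.2]], rotation=[[0,0,0],[0,0,0],[0,0,0],[0,0,0],[0,0,0]], grip=[0.5,0.5,0.5,0.5,0.5])

```text
clock: 21.9
eef_pos: [0.6392, 0.2647, 0.201]
orientation: [0.0, 1.0, -0.001, -0.0]
contact_force: [0.4, -0.1, -1.7]
grip_width: 0.738
finger_force: 66.6
```

Call:
play_rows(dp=[[0,0,-0.04],[0,0,-0.08],[0,0,-0.08]], rotation=[[0,0,0],[0,0,0],[0,0,0]], grip=[0.5,0.5,0.5])

```text
clock: 22.15
eef_pos: [0.6392, 0.2646, 0.2009]
orientation: [-0.0, 1.0, -0.001, 0.0]
contact_force: [-1.6, -1.1, 3.6]
grip_width: 0.735
finger_force: 67.1
```

Call:
play_rows(dp=[[0,0,0.05],[0,0,0.05],[0,0,0.05],[0,0,0.05],[0,0,0.05]], rotation=[[0,0,0],[0,0,0],[0,0,0],[0,0,0],[0,0,0]], grip=[0.5,0.8,0.9,1,1])

```text
clock: 22.57
eef_pos: [0.6393, 0.2646, 0.2007]
orientation: [0.0, 1.0, -0.001, 0.0]
contact_force: [0.7, 0.8, -0.5]
grip_width: 1.004
finger_force: 0.0
```

Call:
play_rows(dp=[[0,0,1],[0,0,3.5],[0,0,7.5],[0,0,11.5],[0,0,15]], rotation=[[0,0,0],[0,0,0],[0,0,0],[0,0,0],[0,0,0]], grip=[1,1,1,1,1])

```text
clock: 22.98
eef_pos: [0.6394, 0.2645, 0.354]
orientation: [-0.0, 1.0, -0.001, 0.001]
contact_force: [1.2, 1.3, 0.2]
grip_width: 0.999
finger_force: 0.0
```

Call:
play_rows(dp=[[-1.2,-3.4,0],[-2.5,-6.8,0],[-3.7,-10.2,0],[-5,-13.6,0],[-6.3,-17,0]], rotation=[[0,0,0],[0,0,0],[0,0,0],[0,0,0],[0,0,0]], grip=[1,1,1,1,1])

```text
clock: 23.4
eef_pos: [0.5754, 0.0932, 0.3519]
orientation: [-0.0, 1.0, -0.0, 0.001]
contact_force: [0.8, -0.4, -0.8]
grip_width: 0.999
finger_force: 0.0
```

Call:
play_rows(dp=[[-1.2,-3.4,0],[-2.5,-6.8,0],[-3.7,-10.2,0],[-5,-13.6,0],[-6.3,-17,0]], rotation=[[0,0,0],[0,0,0],[0,0,0],[0,0,0],[0,0,0]], grip=[1,1,1,1,1])

```text
clock: 23.82
eef_pos: [0.5125, -0.0769, 0.3517]
orientation: [0.0, 1.0, -0.001, 0.001]
contact_force: [1.3, 0.4, 0.1]
grip_width: 1.0
finger_force: 0.0
```

Call:
play_rows(dp=[[-1.2,-3.4,0],[-2.5,-6.8,0],[-3.7,-10.2,0],[-5,-13.6,0],[-6.2,-17,0]], rotation=[[0,0,0],[0,0,0],[0,0,0],[0,0,0],[0,0,0]], grip=[1,1,1,1,1])

```text
clock: 24.23
eef_pos: [0.4502, -0.247, 0.3517]
orientation: [0.0, 1.0, -0.001, 0.001]
contact_force: [0.9, -0.4, 0.4]
grip_width: 1.001
finger_force: 0.0
```

Call:
play_rows(dp=[[-1.2,-3.4,0],[-2.3,-6.4,0],[-3.2,-8.8,0],[-3.7,-10,0],[-3.8,-10.4,0]], rotation=[[0,0,0],[0,0,0],[0,0,0],[0,0,0],[0,0,0]], grip=[1,1,1,1,1])

```text
clock: 24.65
eef_pos: [0.4117, -0.3517, 0.3514]
orientation: [0.001, 1.0, -0.003, 0.0]
contact_force: [0.0, 0.5, 1.2]
grip_width: 1.0
finger_force: 0.0
```

Call:
play_rows(dp=[[0,0,-2],[0,0,-5],[0,0,-7],[0,0,-8],[0,0,-8]], rotation=[[0,0,0],[0,0,0],[0,0,0],[0,0,0],[0,0,0]], grip=[1,1,1,1,1])

```text
clock: 25.07
eef_pos: [0.4135, -0.3474, 0.269]
orientation: [-0.002, 1.0, 0.001, -0.001]
contact_force: [-0.4, -0.6, 0.3]
grip_width: 0.998
finger_force: 0.0
```

Call:
play_rows(dp=[[0,0,0],[0,0,0],[0,0,0],[0,0,0],[0,0,0]], rotation=[[0,0,0],[0,0,0],[0,0,0],[0,0,0],[0,0,0]], grip=[1,1,1,1,1])

```text
clock: 25.48
eef_pos: [0.4134, -0.3495, 0.2717]
orientation: [0.0, 1.0, -0.001, 0.001]
contact_force: [0.1, -0.3, -0.3]
grip_width: 1.002
finger_force: 0.0
```

```bash
python3 - <<'E'
from h import *;from cell import bot
D=[bot.snapshot(c) for c in('top','side')]
PROF['apple']=(PROF['apple'][0],.013)
print([fit([d],'apple',.639,.265) for d in D])
print('egg side',fit([D[1]],'egg',.4133,-.349))
print(bot.read_state()['eef_pos'])
E
```

```text
[(array([0.63858488, 0.26505203]), np.float64(0.9430556896052504)), (array([0.63713446, 0.26523572]), np.float64(0.9457130946315253))]
egg side (array([ 0.41324959, -0.3486305 ]), np.float64(0.9494144031896337))
[ 0.41330274 -0.34947279  0.2713313 ]
```

Call:
play_rows(dp=[[0,0,-2],[0,0,-4.5],[0,0,-6],[0,0,-7],[0,0,-7.6]], rotation=[[0,0,0],[0,0,0],[0,0,0],[0,0,0],[0,0,0]], grip=[1,1,1,1,1])

```text
clock: 26.0
eef_pos: [0.4129, -0.3492, 0.1937]
orientation: [-0.0, 1.0, -0.001, -0.001]
contact_force: [-0.5, 0.3, 0.2]
grip_width: 0.997
finger_force: 0.0
```

Call:
play_rows(dp=[[0,0,0],[0,0,0],[0,0,0],[0,0,0],[0,0,0]], rotation=[[0,0,0],[0,0,0],[0,0,0],[0,0,0],[0,0,0]], grip=[1,0.85,0.7,0.6,0.55])

```text
clock: 26.42
eef_pos: [0.4135, -0.3496, 0.1956]
orientation: [0.0, 1.0, -0.001, 0.001]
contact_force: [-0.2, -0.6, 0.1]
grip_width: 0.547
finger_force: 0.0
```

Call:
play_rows(dp=[[0,0,0],[0,0,0],[0,0,0],[0,0,0],[0,0,0]], rotation=[[0,0,0],[0,0,0],[0,0,0],[0,0,0],[0,0,0]], grip=[0.5,0.45,0.4,0.35,0.35])

```text
clock: 26.83
eef_pos: [0.4134, -0.3495, 0.1956]
orientation: [0.0, 1.0, -0.001, 0.001]
contact_force: [0.9, 0.9, 5.5]
grip_width: 0.477
finger_force: 59.8
```

```bash
python3 - <<'E'
from h import *;from cell import bot
s=bot.read_state();print(s['eef_pos'],s['contact_force'],s['grip_width'],s['finger_force'])
d=bot.snapshot('side')
cv2.imwrite('pics/g5.png',cv2.resize(d['color'][90:190,290:400,::-1],None,fx=5,fy=5,interpolation=2))
E
```

```text
[ 0.41343764 -0.34949637  0.19562761] [0.85033471 0.88147931 5.50700236] 0.47697057065660503 59.750400837510824
```

View pics/g5.png

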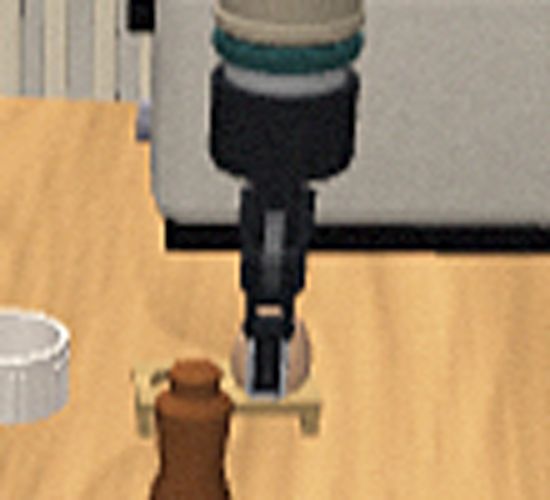

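Call:
play_rows(dp=[[0,0,0.5],[0,0,3],[0,0,7],[0,0,11.5],[0,0,15]], rotation=[[0,0,0],[0,0,0],[0,0,0],[0,0,0],[0,0,0]], grip=[0.35,0.35,0.35,0.35,0.35])

```text
clock: 27.3
eef_pos: [0.4128, -0.3492, 0.3469]
orientation: [-0.0, 1.0, -0.001, -0.0]
contact_force: [-0.1, -0.2, -0.8]
grip_width: 0.478
finger_force: 60.8
```

Call:
play_rows(dp=[[0.2,1.5,0],[0.5,4,0],[0.85,7,0],[1.3,10.5,0],[1.7,14,0]], rotation=[[0,0,0],[0,0,0],[0,0,0],[0,0,0],[0,0,0]], grip=[0.35,0.35,0.35,0.35,0.35])

```text
clock: 27.72
eef_pos: [0.4299, -0.2083, 0.3452]
orientation: [0.0, 1.0, -0.001, 0.0]
contact_force: [1.1, -0.7, -0.5]
grip_width: 0.477
finger_force: 60.8
```

Call:
play_rows(dp=[[0.45,3.6,0],[0.9,7.2,0],[1.3,10.8,0],[1.75,14.4,0],[2.2,18,0]], rotation=[[0,0,0],[0,0,0],[0,0,0],[0,0,0],[0,0,0]], grip=[0.35,0.35,0.35,0.35,0.35])

```text
clock: 28.13
eef_pos: [0.4519, -0.0277, 0.3452]
orientation: [-0.0, 1.0, -0.001, 0.0]
contact_force: [0.4, -0.3, -0.9]
grip_width: 0.481
finger_force: 60.8
```

Call:
play_rows(dp=[[0.5,3.6,0],[0.95,7.2,0],[1.3,10.8,0],[1.7,14,0],[1.95,16,0]], rotation=[[0,0,0],[0,0,0],[0,0,0],[0,0,0],[0,0,0]], grip=[0.35,0.35,0.35,0.35,0.35])

```text
clock: 28.55
eef_pos: [0.4715, 0.1347, 0.3451]
orientation: [-0.001, 1.0, 0.002, 0.0]
contact_force: [0.6, 0.1, 0.1]
grip_width: 0.477
finger_force: 60.8
```

Call:
play_rows(dp=[[0,0.45,-1.5],[0,0.45,-4],[0,0.45,-6.5],[0,0.45,-8],[0,0.45,-8.5]], rotation=[[0,0,0],[0,0,0],[0,0,0],[0,0,0],[0,0,0]], grip=[0.35,0.35,0.35,0.35,0.35])

```text
clock: 28.97
eef_pos: [0.4707, 0.135, 0.258]
orientation: [0.001, 1.0, -0.0, -0.002]
contact_force: [-0.3, 0.2, -0.5]
grip_width: 0.482
finger_force: 60.8
```

Call:
play_rows(dp=[[0,0,0],[0,0,0],[0,0,0],[0,0,0],[0,0,0]], rotation=[[0,0,0],[0,0,0],[0,0,0],[0,0,0],[0,0,0]], grip=[0.35,0.35,0.35,0.35,0.35])

```text
clock: 29.38
eef_pos: [0.472, 0.1352, 0.2607]
orientation: [-0.0, 1.0, -0.001, 0.001]
contact_force: [0.4, 0.3, -0.1]
grip_width: 0.482
finger_force: 60.8
```

```bash
python3 - <<'E'
from h import *;from cell import bot
s=bot.read_state();z=s['eef_pos'][2]-.1846;print(s['eef_pos'],z)
PROF['egg']=(M([e for e in egg]),z)
for c in('top','side'):
    d=bot.snapshot(c);print(c,fit([d],'egg',.4718,.1351),'cup',fit([d],'egg_cup',.4718,.1351))
im=d['color'][:,:,::-1][190:310,230:370];h=(hull(d,'egg',s['eef_pos'][0],s['eef_pos'][1])-[230,190]+.5)*4
o=cv2.resize(im,None,fx=4,fy=4,interpolation=2);cv2.polylines(o,[h.astype(np.int32)],True,(255,0,255),1)
cv2.imwrite('pics/g6.png',o)
E
```

```text
[0.4720291  0.13519106 0.26074906] 0.07614906004329358
top (array([0.47262405, 0.12990858]), np.float64(0.7338522689632329)) cup (array([0.47030214, 0.13105442]), np.float64(0.8063023995374385))
side (array([0.47127361, 0.1356374 ]), np.float64(0.8203233256351039)) cup (array([0.47149282, 0.13509767]), np.float64(0.8768115942028986))
```

View pics/g6.png

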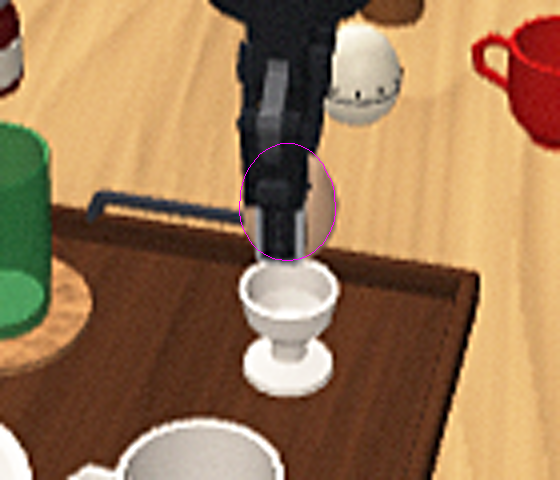

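The egg is directly above the cup, matching the model outline, with about 33 mm to go.

Call:
play_rows(dp=[[0,0,-0.8],[0,0,-1.6],[0,0,-2.2],[0,0,-2.6],[0,0,-2.8]], rotation=[[0,0,0],[0,0,0],[0,0,0],[0,0,0],[0,0,0]], grip=[0.35,0.35,0.35,0.35,0.35])

```text
clock: 29.9
eef_pos: [0.4714, 0.135, 0.2307]
orientation: [0.0, 1.0, -0.001, -0.001]
contact_force: [-1.7, -0.0, -0.5]
grip_width: 0.478
finger_force: 60.8
```

Call:
play_rows(dp=[[0,0,0],[0,0,0],[0,0,-0.1],[0,0,-0.2],[0,0,-0.3]], rotation=[[0,0,0],[0,0,0],[0,0,0],[0,0,0],[0,0,0]], grip=[0.35,0.35,0.35,0.35,0.35])

```text
clock: 30.32
eef_pos: [0.4718, 0.1352, 0.2289]
orientation: [-0.0, 1.0, -0.001, 0.0]
contact_force: [-1.1, 0.0, 0.4]
grip_width: 0.474
finger_force: 60.8
```

Call:
play_rows(dp=[[0,0,-0.05],[0,0,-0.1],[0,0,-0.15],[0,0,-0.15]], rotation=[[0,0,0],[0,0,0],[0,0,0],[0,0,0]], grip=[0.35,0.35,0.35,0.35])

```text
clock: 30.65
eef_pos: [0.4717, 0.1351, 0.2279]
orientation: [-0.0, 1.0, -0.001, 0.0]
contact_force: [-0.8, 0.3, 6.8]
grip_width: 0.477
finger_force: 64.8
```

Call:
play_rows(dp=[[0,0,0],[0,0,0],[0,0,0],[0,0,0],[0,0,0]], rotation=[[0,0,0],[0,0,0],[0,0,0],[0,0,0],[0,0,0]], grip=[0.5,0.55,0.65,0.75,0.85])

```text
clock: 31.07
eef_pos: [0.4717, 0.1351, 0.2272]
orientation: [0.0, 1.0, -0.001, -0.0]
contact_force: [0.3, 0.7, 1.0]
grip_width: 0.849
finger_force: 0.0
```

Call:
play_rows(dp=[[0,0,0.5],[0,0,2],[0,0,5],[0,0,9],[0,0,13]], rotation=[[0,0,0],[0,0,0],[0,0,0],[0,0,0],[0,0,0]], grip=[0.9,0.9,0.9,0.9,0.9])

```text
clock: 31.48
eef_pos: [0.4711, 0.1349, 0.3585]
orientation: [0.0, 1.0, -0.001, -0.001]
contact_force: [1.6, 0.0, -0.3]
grip_width: 0.903
finger_force: 0.0
```

Call:
play_rows(dp=[[0,-3,0],[0,-7,0],[0,-11,0],[0,-15,0],[0,-19,0]], rotation=[[0,0,0],[0,0,0],[0,0,0],[0,0,0],[0,0,0]], grip=[0.9,0.9,0.9,0.9,0.9])

```text
clock: 31.9
eef_pos: [0.4713, -0.0565, 0.3579]
orientation: [-0.0, 1.0, -0.0, 0.0]
contact_force: [1.6, -0.2, -0.6]
grip_width: 0.901
finger_force: 0.0
```

Call:
play_rows(dp=[[0,-4,0],[0,-8,0],[0,-12,0],[0,-14,0],[0,-14,0]], rotation=[[0,0,0],[0,0,0],[0,0,0],[0,0,0],[0,0,0]], grip=[0.9,0.9,0.9,0.9,0.9])

```text
clock: 32.32
eef_pos: [0.4707, -0.2008, 0.358]
orientation: [0.002, 1.0, -0.005, 0.001]
contact_force: [0.2, -0.1, -0.4]
grip_width: 0.902
finger_force: 0.0
```

```bash
python3 - <<'E'
from h import *;from cell import bot
D=[bot.snapshot(c) for c in('top','side')]
PROF['egg']=(M([e for e in egg if e[1]>13]),.043)
PROF['teacup']=(PROF['teacup'][0],.013)
print([fit([d],'egg',.4718,.1351) for d in D],bot.read_state()['eef_pos'])
for n,x,y in(('egg_timer',.46,-.11),('ramekin',.5585,-.352)): print(n,fit([D[1]],n,x,y))
a=cv2.resize(D[0]['color'][120:280,95:265],None,fx=2.3,fy=2.3,interpolation=2);b=cv2.resize(D[1]['color'][180:390,130:360],None,fx=1.75,fy=1.75,interpolation=2)[:a.shape[0]]
a=a[:b.shape[0]];cv2.imwrite('pics/end.png',np.hstack([a,b])[:,:,::-1])
E
```

```text
[(array([0.47307564, 0.13547231]), np.float64(0.9246115480529445)), (array([0.47116877, 0.13772507]), np.float64(0.9546175430035378))] [ 0.47129555 -0.19558454  0.35743388]
egg_timer (array([ 0.45971345, -0.10917914]), np.float64(0.9010155546985473))
ramekin (array([ 0.55849591, -0.35266435]), np.float64(0.9520118124769288))
```

View pics/end.png

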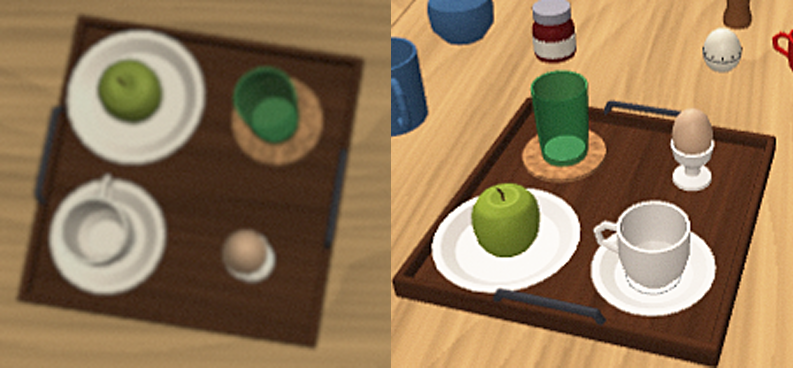

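The last picture shows all four things upright in the middle of their places, and the fits agree. The timer and ramekin haven't moved, so I'm handing in.

```bash
python3 -c "
from cell import bot
print(bot.job_done())"
```

```text
the job is handed in; nothing more can be done
None
```

The tray is laid and handed in at about 33 s: the teacup, juice glass, apple and egg stand upright in their places, placed in that order and within about 3 mm of centre by the camera fits, and the ramekin and egg timer are untouched.

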